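# Free the cam latch and hold the slide chamber's sprung lid at 60 degrees

## Robot

A 6-joint arm with a two-finger parallel gripper is mounted at the origin on the work surface; the furniture and walls round the work are solid. World frame = base frame: x ahead of the robot, y to its left, z up, the work surface at z = 0. Lengths are in mm, angles in degrees, forces in N, time in s.
With the tool pointing down it reaches from about 300 to 850 mm from the base axis. Payload 4.2 kg.
Tool frame: the origin (TCP) lies midway between the tips of the shut fingers; the grasp point (between the pads) lies 19 mm behind it; z points along the fingers, y is the line along which they close (so a half turn about z gives the same grasp; the last joint's range is limited). The gripper opens to 91 mm and grips with 3 to 60 N. Pads are 32 mm wide; open, the fingers measure 118 mm over their backs; the gripper's body (76 mm by 178 mm) begins 60 mm behind the grasp point.
Start: joints at [71.505, 18.312, 89.639, -0, 72.044, -1.146], TCP at [171.464, 548.856, 213.976] pointing down, gripper open.
Joint ranges: [-177.97, 177.97], [-48.28, 115.42], [12.27, 149.76], [-77.06, 257.06], [2.81, 150.46], [-146.56, 146.56]. Speed limits (degrees/s): [147.25, 147.25, 180, 180, 180, 180].

## Interface

Orientations are given as [roll, pitch, yaw] about the fixed x, y, z axes, in that order (R = Rz(yaw) Ry(pitch) Rx(roll)).
In Python, from workcell import env gives the robot as it stands.
- The arm moves only by the shell command python3 -m jog 'ROWS' [FORCE]. ROWS is a JSON object of lists of equal length, an entry for each row: "jaw": the finger opening in mm, from 0 to 91.2; "slide": the shift along the tool's x, y, z in units of 30 mm (1.0 is 30 mm), a list of three; "spin": the turn about the tool's z in units of 8 degrees (1.0 is 8 degrees). In form: {"jaw": [jaw, ...], "slide": [[dx, dy, dz], ...], "spin": [spin, ...]}. A call has 1 to 10 rows; each row shifts and turns the commanded pose from where the row before left it, along the tool's axes as they then stand; what a row does not reach is not made up. A row lasts 1/10 s, in which the tool goes at most 50 mm and 8.59 degrees, less where a joint would pass 70% of its speed; a pose out of reach is approached as far as the arm can. A call is refused whole if a number of a shift passes 1 or a number of a turn 1, either way. A call with a gripper value outside its range is refused whole. The fingers move at their own pace and stop on an object; FORCE is the grip in N (left out, the last holds). Time passes only in rows, so rows that do not move let the fingers close. It gives the time, the measured TCP pose, the force, the opening and the grip force at its end, in the units of the state.
- env.state(): the state, without advancing time (a new reading comes with each control period).
- env.grab_frame(name): name is "side" or "top"; returns the picture (400x640x3 uint8, red, green, blue); there is no depth.
- env.camera_model(name): a dict with "fx", "fy", "cx", "cy" (pixels), "camera_from_world" (4x4, takes a point from world to camera coordinates). Camera axes: x right, y up, looking along -z (the intrinsics and any distortion apply to the point x, -y, -z); pixel columns grow to the right and rows downward; lengths in mm; the calibration is good to about 2 mm. A picture is of the moment at which its call begins. camera_model takes no time and is no camera call.
- env.job_done(): hands the job in; it is judged then, once.
The state is a dict: "time_s": time; "qpos": joint angles; "qvel": joint speeds; "effort": joint torques, N m; "ee_pos": TCP position; "ee_rot": TCP orientation; "force": force on the tool from outside, world axes, zero at the start; "torque": the same for the moment, N m; "gripper_width": finger opening in mm; "gripper_force": force on a finger pad.
Only numpy, scipy, OpenCV 4.12 (cv2) and the standard library are available. Lean on these libraries where they do the work, as an engineer would, in place of code of your own. Each camera call takes 0.05 s, during which the arm holds its last target. There are 200 camera calls.

## Task

The lid of the blue slide incubation chamber springs shut and is bolted. Flip the red-knobbed cam lever all the way over, away from the lid, to draw the bolt back; then lift the lid by its bar handle to 60 degrees open and keep holding it there, steady, so the slides can be taken out: the program finishes while the gripper is still holding the lid. Leave the jar, beaker and bottle standing nearby alone.

Things in the scene. Friction and masses are not known exactly. Their poses are not given: they have to be found in the camera images.
- chamber: blue box fixed to the bench, clear black-framed lid. Origin: on the bench under the middle of the lidded part (110 mm in x, 100 in y). +x points to the hinge (back), -x to the front with the bar handle. From y = -50 to -110 mm lies the fixed latch deck. Lid and deck tops are 66 mm above the bench, the brass bolt's top 76, the lever's bearing cheeks 92. A window sill and frame rise beyond it.
- hinge_line (a point): middle of the lid's hinge axis; the axis runs along the chamber's y, 62 mm above the bench, 60 mm behind the chamber's origin
- grip_bar (a point): middle of the lid's steel bar handle: round, 10 mm thick, 72 mm long, parallel to the hinge line, 157 mm from the hinge axis, 64 mm above the bench when shut. 37 mm of clear space between bar and box; two 8 mm arms at the bar's ends (36 mm either side of the middle) carry it. The point moves with the lid.
- lid (a joint): lid angle, rad: 0 shut, 1.047 is 60 degrees, stop at 1.6; rises as the bar goes up and back. Weight and a spring close it from any angle (about 2 N at the bar). The bolt blocks it until the lever is over.
- lever_pivot (a point): axis of the cam lever: horizontal, along the chamber's x, 88 mm above the bench, in the middle of the latch deck
- lever_knob (a point): centre of the red ball (18 mm) at the end of the cam lever, 50 mm from the pivot on an 8 mm thick arm. The point moves with the lever.
- lever (a joint): lever angle, rad: 0 bolted, leaning 50 degrees from upright towards the lid (chamber +y); 0.87 upright; 1.745 stop, leaning 50 degrees the other way (chamber -y). Stays where left; about 1 to 2 N at the knob moves it. It draws the brass bolt 16 mm; the bolt is clear of the lid from about 1.1.
- jar: loose square staining jar with black cap, 58 x 55 x 86 mm, bystander; origin under its centre. Behind jar and chamber the window sill and frame run from about world (x 0.48, y 0.35) to (0.65, -0.35), in m: draw the arm in before swinging round from its start
- beaker: loose clear beaker, 51 mm wide, 60 mm high, bystander; origin under its centre
- oil_bottle: loose small brown bottle with black cap, 31 mm wide, 73 mm high, bystander; origin under its centre

How it is judged:
By the outcome, as a careful person would: the job done as asked, in the order asked, and still so for the second after the job is handed in, while the arm keeps its last pose, push and grip.
It also fails if it takes over 53 s, if anything falls off the work surface, if the arm or the gripper's body presses on something with over 40 N, if the wrist force passes 120 N, or if a joint passes its speed limit or range.

## Working session

There is one attempt and no reset: what is moved stays moved. The work goes in short steps, Python scripts to look and compute and a shell command to move; the robot and the scene stay as the last step left them, time stands still between calls to the robot, and variables do not carry over. Pictures are saved under pics/ and viewed, at most 10 in all, crops included, and the job is handed in when it is done.

```bash
mkdir -p pics; ls
python3 - <<'E'
from workcell import env
import cv2
for n in("top","side"):
    cv2.imwrite(f"pics/{n}0.png",env.grab_frame(n)[:,:,::-1]); m=env.camera_model(n); print(n,m)
print(env.state())
E
```

```text
pics
top {'fx': 363.48678334909226, 'fy': 363.48678334909226, 'cx': 327.60771258855505, 'cy': 201.68037597101724, 'camera_from_world': array([[-1.56278179e-02, -9.99799623e-01, -1.25093680e-02,
         7.07177511e+01],
       [ 9.98425865e-01, -1.62778982e-02,  5.36732825e-02,
        -4.23312605e+02],
       [-5.38661539e-02, -1.16508802e-02,  9.98480192e-01,
        -1.07796293e+03],
       [ 0.00000000e+00,  0.00000000e+00,  0.00000000e+00,
         1.00000000e+00]])}
side {'fx': 496.6740206087089, 'fy': 496.6740206087089, 'cx': 323.9154518731764, 'cy': 203.5454000735357, 'camera_from_world': array([[ 9.99304504e-01,  3.72128711e-02,  2.38956482e-03,
        -4.38926639e+02],
       [-2.10662466e-02,  5.10508591e-01,  8.59614560e-01,
        -1.02922109e+02],
       [ 3.07688325e-02, -8.59067041e-01,  5.10937470e-01,
        -1.32733148e+03],
       [ 0.00000000e+00,  0.00000000e+00,  0.00000000e+00,
         1.00000000e+00]])}
{'time_s': 0.1, 'qpos': array([ 7.15077037e+01,  1.83475208e+01,  8.96990248e+01, -2.90907856e-04,
        7.20452717e+01, -1.14680554e+00]), 'qvel': array([-0.00034853, -0.09734005,  0.030889  , -0.01770219,  0.05417855,
        0.02760133]), 'effort': array([ 4.42864839e-04, -4.13336205e+01, -2.32507360e+01,  7.29461946e-02,
        4.21009830e-02, -4.81296581e-05]), 'ee_pos': array([171.29070821, 548.41503216, 213.21160296]), 'ee_rot': array([-1.79908196e+02, -1.56110731e-03,  1.62654598e+02]), 'force': array([-0.31454139,  0.16088328,  0.18167338]), 'torque': array([-0.04994025, -0.0639522 ,  0.0164031 ]), 'gripper_force': 0.0, 'gripper_width': 90.84173451280394}
```

View pics/top0.png

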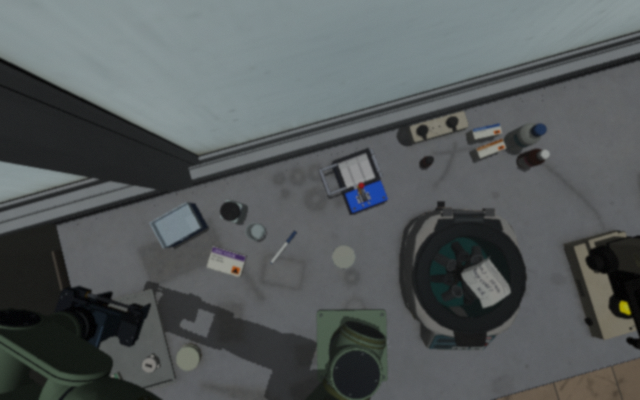

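View pics/side0.png

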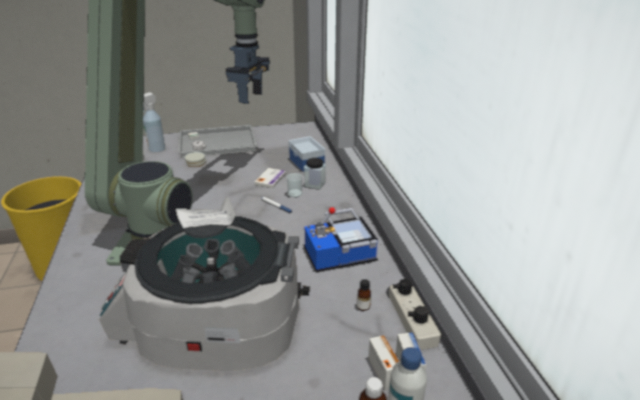

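The top view shows the blue chamber around (360,180), its bar handle on the left at about (325,182), and the deck with the red knob at about (362,187). The side view shows the chamber at (340,240), with the knob at about (332,211). I'll enlarge both.

Run:
```python
import cv2,numpy as np
t=cv2.imread("pics/top0.png")[140:220,310:395]; s=cv2.imread("pics/side0.png")[195:275,295:385]
f=lambda a:cv2.resize(a,(400*2*0+440,400),interpolation=cv2.INTER_CUBIC)
t=cv2.resize(t,None,fx=4.6,fy=4.6,interpolation=cv2.INTER_CUBIC);s=cv2.resize(s,None,fx=4.4,fy=4.6,interpolation=cv2.INTER_CUBIC)
o=np.hstack([t,s]);print(t.shape,s.shape)
for i in range(0,85,10): cv2.putText(o,str(310+i),(int(i*4.6),10),0,.35,(0,255,255)); cv2.line(o,(int(i*4.6),12),(int(i*4.6),18),(0,255,255))
for i in range(0,90,10): cv2.putText(o,str(295+i),(int(391+i*4.4),10),0,.35,(0,255,255)); cv2.line(o,(int(391+i*4.4),12),(int(391+i*4.4),18),(0,255,255))
for i in range(10,80,10): cv2.putText(o,str(140+i),(0,int(i*4.6)),0,.35,(0,255,255)); cv2.putText(o,str(195+i),(391,int(i*4.6)),0,.35,(0,255,255))
cv2.imwrite("pics/crop0.png",o)
```

```text
(368, 391, 3) (368, 396, 3)
```

View pics/crop0.png

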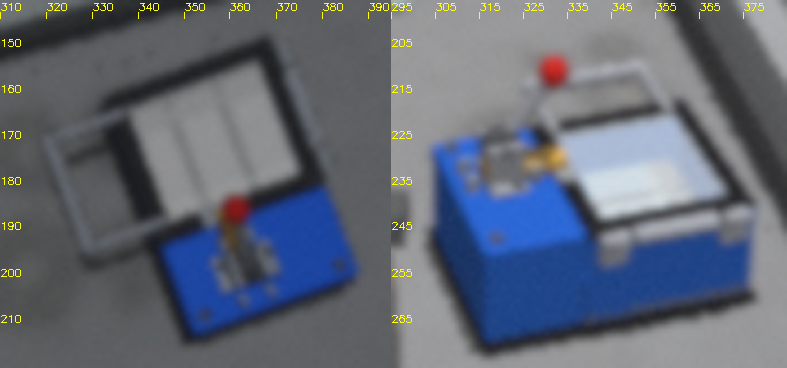

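```bash
cat > h.py <<'E'
import numpy as np
from workcell import env
from scipy.optimize import least_squares
from scipy.spatial.transform import Rotation as R
def proj(n,p):
    m=env.camera_model(n); p=np.atleast_2d(p); T=m["camera_from_world"]
    c=p@T[:3,:3].T+T[:3,3]
    return np.c_[m["cx"]+m["fx"]*c[:,0]/-c[:,2], m["cy"]-m["fy"]*c[:,1]/-c[:,2]]
def w(pose,c):
    x,y,a=pose; c=np.atleast_2d(c); s,k=np.sin(a),np.cos(a)
    return np.c_[x+k*c[:,0]-s*c[:,1], y+s*c[:,0]+k*c[:,1], c[:,2]]
E
python3 - <<'E'
from h import *
kz=88+50*np.cos(np.radians(50)); ky=-80+50*np.sin(np.radians(50))
C={"top":[((-97,36,64),(321,170.5)),((-97,-36,64),(330,195.5)),((0,ky,kz),(361.3,185.9)),((-55,-110,66),(351.7,213.3)),((55,-110,66),(387.2,200.9)),((55,-50,66),(380.9,180.7)),((-55,-50,66),(344.8,192.8)),((55,50,66),(368.7,149.1)),((-55,50,66),(333.3,162.8))],
"side":[((0,ky,kz),(332.3,210.2)),((55,-110,66),(317.7,249.3)),((-55,-110,66),(305,227)),((55,-50,66),(338.6,246.7)),((-97,36,64),(351.6,209.3))]}
def f(p): return np.concatenate([(proj(n,w(p,[a for a,_ in v]))-[b for _,b in v]).ravel() for n,v in C.items()])
r=least_squares(f,[450,0,-1.3]);p=r.x;print(p,np.degrees(p[2]));print(f(p).reshape(-1,2).round(1))
np.save("pose.npy",p)
for n,c in dict(bar=(-97,0,64),knob=(0,ky,kz),piv=(0,-80,88),bar60=(60-157*np.cos(1.047+.0127),0,62+157*np.sin(1.06)),hinge=(60,0,62)).items(): print(n,w(p,c))
E
```

```text
[507.25893074 -20.26174779  -1.23639027] -70.83994450114942
[[-0.8  0.7]
 [-1.2 -0.8]
 [ 1.8 -3. ]
 [-0.1  0.7]
 [ 0.8 -0.2]
 [-0.3  0.3]
 [-0.5  1.4]
 [-0.4 -0.7]
 [-1.  -1.3]
 [ 2.8  4.2]
 [-2.9  0.4]
 [-2.  -1.5]
 [ 0.  -1.2]
 [-0.7  0.2]]
bar [[475.42273703  71.36497741  64.        ]]
knob [[467.87098402 -33.94729967 120.13938048]]
piv [[431.69049759 -46.5184024   88.        ]]
bar60 [[501.74700208  -4.3980432  198.95981073]]
hinge [[526.95142169 -76.93807266  62.        ]]
```

Run:
```python
from h import *
p=np.load("pose.npy")
g=lambda q:np.concatenate([proj("top",q)[0]-(361.3,185.9),proj("side",q)[0]-(332.3,210.2)])
r=least_squares(g,[460,-30,120]);print(r.x,r.fun)
d=r.x[:2]-p[:2];a=p[2];print("chamber",np.cos(a)*d[0]+np.sin(a)*d[1],-np.sin(a)*d[0]+np.cos(a)*d[1],r.x[2])
for t in(0,.2,.4):
  q=w(p,(0,-80+50*np.sin(.873-t),88+50*np.cos(.873-t)));print(t,proj("top",q),proj("side",q))
import cv2
b=[(105,162),(0,0)]
```

```text
[459.8681285  -28.28023613 128.64639039] [-0.03036253 -0.34100562 -0.31344418  0.0294567 ]
chamber -7.979741568576272 -47.39734187236692 128.64639038586034
0 [[363.05302342 182.88069733]] [[335.15118242 214.45269068]]
0.2 [[364.20077257 185.09677601]] [[332.41898115 212.48584102]]
0.4 [[365.47502611 187.83668658]] [[329.17195174 211.12298344]]
```

```bash
cat >> h.py <<'E'
def red(n,img):
    i=img.astype(int); m=(i[:,:,0]>110)&(i[:,:,1]<70)&(i[:,:,2]<70)
    m=m.astype(np.uint8); import cv2
    k,_,st,ce=cv2.connectedComponentsWithStats(m); return [(s[4],c.round(1)) for s,c in zip(st[1:],ce[1:]) if s[4]>8]
def delta(cx,cy,z,p=None):
    """units from the measured pose to chamber point (TCP)"""
    p=np.load("pose.npy") if p is None else p; s=env.state()
    T=R.from_euler("xyz",s["ee_rot"],degrees=True).as_matrix()
    return ((w(p,(cx,cy,z))[0]-s["ee_pos"])@T/30).round(2)
E
python3 - <<'E'
from h import *
import cv2
for n in("top","side"): print(n,red(n,cv2.imread(f"pics/{n}0.png")[:,:,::-1]))
E
python3 -m jog '{"jaw":[0,0,0,0,0,0,0,0,0,0],"slide":[[0,0,0],[0,0,0],[0,0,0],[0,-0.3,0],[0,-0.6,0],[0,-0.9,0],[0,-0.9,0],[0,-0.9,0],[0,-0.9,0],[0,-0.9,0]],"spin":[-0.8,-0.96,-0.96,-0.96,-0.88,0,0,0,0,0]}' 20
```

```text
top [(np.int32(14), array([360.7, 184.5]))]
side [(np.int32(20), array([331.5, 210.5]))]
time_s: 1.1
ee_pos: [220.2, 393.4, 213.6]
ee_rot: [-180.0, -0.0, -160.9]
force: [0.9, -0.1, -0.1]
gripper_width: 14.6
gripper_force: 0.0
```

```bash
python3 - <<'E'
from h import *
C={"top":[((-97,36,64),(321,170.5)),((-97,-36,64),(330,195.5)),((-55,-110,66),(351.7,213.3)),((55,-110,66),(387.2,200.9)),((55,-50,66),(380.9,180.7)),((-55,-50,66),(344.8,192.8)),((55,50,66),(368.7,149.1)),((-55,50,66),(333.3,162.8))],
"side":[((55,-110,66),(317.7,249.3)),((-55,-110,66),(305,227)),((55,-50,66),(338.6,246.7)),((-97,36,64),(351.6,209.3))]}
K={"top":(360.7,184.5),"side":(331.5,210.5)}
for cams in(("top",),("side",),("top","side")):
  f=lambda p:np.concatenate([(proj(n,w(p,[a for a,_ in C[n]]))-[np.array(b)-.4 for _,b in C[n]]).ravel() for n in cams])
  r=least_squares(f,[500,-20,-1.24],loss="soft_l1");print(cams,r.x,np.degrees(r.x[2]),f(r.x).reshape(-1,2).round(1).tolist())
g=lambda q:np.concatenate([proj(n,q)[0]-K[n] for n in K])
q=least_squares(g,[460,-30,120]).x;a=r.x[2];d=q[:2]-r.x[:2];print(q,"chamber",np.cos(a)*d[0]+np.sin(a)*d[1],-np.sin(a)*d[0]+np.cos(a)*d[1])
np.save("pose.npy",r.x)
s=env.state();print(s["ee_pos"], delta(0,-3,200,r.x))
E
python3 -m jog '{"jaw":[0,0,0,0,0,0,0,0,0,0],"slide":[[-0.1,-0.9,0],[-0.1,-0.9,0],[-0.1,-0.9,0],[-0.1,-0.9,0],[-0.1,-0.9,0],[-0.1,-0.9,0],[-0.1,-0.9,0],[-0.1,-0.9,0],[-0.1,-0.6,0],[0,0,0]],"spin":[0,0,0,0,0,0,0,0,0,0]}' 20
```

```text
('top',) [508.5286691  -20.63857457  -1.24253248] -71.19186724835222 [[-0.3, 0.4], [-0.8, -1.0], [0.2, 0.6], [1.1, -0.0], [0.1, 0.4], [-0.1, 1.3], [0.3, -0.7], [-0.4, -1.5]]
('side',) [510.1908752  -19.6275831   -1.21991707] -69.89609973937056 [[-0.6, 1.0], [-0.6, -0.8], [2.1, -0.8], [0.2, 0.5]]
('top', 'side') [508.88461551 -20.51114126  -1.23799011] -70.93160833758307 [[-0.3, 0.5], [-0.7, -1.0], [0.3, 0.5], [1.2, -0.3], [0.1, 0.2], [-0.0, 1.2], [0.1, -0.8], [-0.5, -1.5], [-1.8, 0.8], [-1.0, -1.0], [1.1, -0.8], [0.4, 0.7]]
[460.57965443 -27.07317262 127.35627708] chamber -9.57909611638377 -47.79822630679341
[220.2262954  393.43643612 213.59664203] [ -4.46 -16.19   0.46]
time_s: 2.1
ee_pos: [322.8, 181.1, 213.8]
ee_rot: [-180.0, -0.0, -161.1]
force: [-0.8, 1.0, -0.4]
gripper_width: 0.4
gripper_force: 0.0
```

Run:
```python
from h import *
print(delta(-6,-2,200),delta(-6,-2,113))
```

```text
[-3.62 -8.17  0.46] [-3.62 -8.17  3.36]
```

```bash
python3 -m jog '{"jaw":[0,0,0,0,0,0,0,0,0,0],"slide":[[-0.3,-0.9,0],[-0.4,-0.9,0],[-0.4,-0.9,0],[-0.4,-0.9,0],[-0.4,-0.9,0],[-0.4,-0.9,0],[-0.4,-0.9,0],[-0.4,-0.9,0],[-0.5,-0.9,0.2],[0,0,0.26]],"spin":[0,0,0,0,0,0,0,0,0,0]}' 20
python3 -m jog '{"jaw":[0,0,0,0,0,0],"slide":[[0,0,0.4],[0,0,0.4],[0,0,0.4],[0,0,0.4],[0,0,0.2],[0,0,0]],"spin":[0,0,0,0,0,0]}' 20
python3 - <<'E'
from h import *
import cv2
print(delta(-6,-2,113))
o=[]
for n,(r,c) in dict(top=(140,300),side=(150,270)).items():
    o.append(cv2.resize(env.grab_frame(n)[r:r+110,c:c+120,::-1],None,fx=3.3,fy=4,interpolation=2))
cv2.imwrite("pics/c1.png",np.hstack(o))
E
```

```text
time_s: 3.1
ee_pos: [506.8, -12.7, 199.7]
ee_rot: [-179.9, 0.1, -161.0]
force: [0.3, 0.3, -0.5]
gripper_width: 0.7
gripper_force: 0.0
time_s: 3.7
ee_pos: [503.3, -11.4, 145.1]
ee_rot: [179.9, -0.1, -160.9]
force: [0.7, -0.3, 0.4]
gripper_width: 0.4
gripper_force: 0.0
[-0.01 -0.15  1.07]
```

View pics/c1.png

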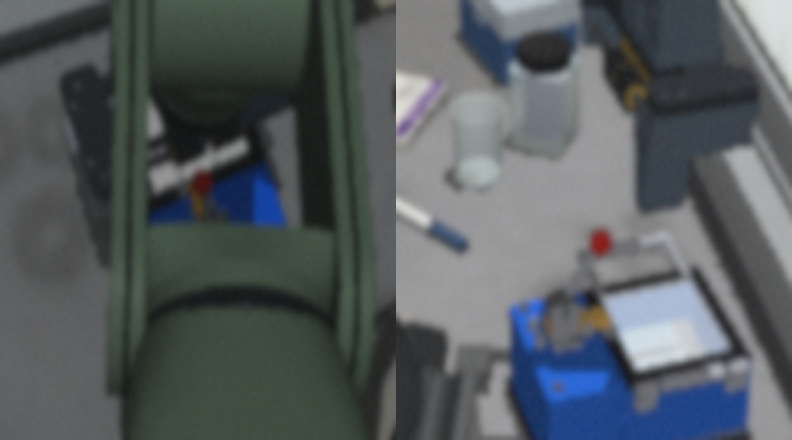

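The side view shows the shut fingertips at about (350,201), which matches the projected TCP. The knob is untouched at (332,210), and the jar and beaker are well clear. I'll descend and push.

```bash
python3 -m jog '{"jaw":[0,0,0,0,0,0],"slide":[[0,0,0.3],[0,0,0.3],[0,0,0.3],[0,0,0.17],[0,0,0],[0,0,0]],"spin":[0,0,0,0,0,0]}' 20
python3 -m jog '{"jaw":[0,0,0,0,0,0,0,0,0,0],"slide":[[0.15,0,0],[0.15,0,0],[0.15,0,0],[0.15,0,0],[0.15,0,0],[0.15,0,0],[0.15,0,0],[0.15,0,0],[0.15,0,0],[0.15,0,0]],"spin":[0,0,0,0,0,0,0,0,0,0]}' 20
python3 -m jog '{"jaw":[0,0,0,0,0,0],"slide":[[0.15,0,0],[0.15,0,0],[0.15,0,0],[0.15,0,0],[0.15,0,0],[0,0,0]],"spin":[0,0,0,0,0,0]}' 20
python3 - <<'E'
from h import *
import cv2
print(delta(-10,-84,113)); f=env.grab_frame("side"); print(red("side",f))
p=np.load("pose.npy")
for t in(0,.6,.87,1.2,1.5,1.745): print(t,proj("side",w(p,(-9,-80+50*np.sin(.873-t),88+50*np.cos(.873-t)))).round(1))
E
```

```text
time_s: 4.4
ee_pos: [504.1, -11.7, 113.9]
ee_rot: [180.0, -0.0, -160.9]
force: [0.3, 0.2, -0.3]
gripper_width: 0.9
gripper_force: 0.0
time_s: 5.4
ee_pos: [461.0, -26.7, 114.0]
ee_rot: [-180.0, -0.0, -160.9]
force: [1.8, 0.6, 1.7]
gripper_width: 0.4
gripper_force: 1.0
time_s: 6.0
ee_pos: [439.5, -33.9, 113.9]
ee_rot: [180.0, -0.0, -160.9]
force: [2.4, -0.2, -0.2]
gripper_width: 0.7
gripper_force: 0.4
[0.47 0.   0.03]
[(np.int32(24), array([312. , 211.3]))]
0 [[334.7 212.7]]
0.6 [[325.1 208.6]]
0.87 [[319.9 208.8]]
1.2 [[313.5 210.7]]
1.5 [[308.3 214. ]]
1.745 [[304.8 217.4]]
```

```bash
python3 -m jog '{"jaw":[0,0,0,0,0],"slide":[[0.12,0,0],[0.12,0,0],[0.12,0,0],[0.1,0,0],[0,0,0]],"spin":[0,0,0,0,0]}' 20
python3 -m jog '{"jaw":[0,0,0],"slide":[[0.1,0,0],[0,0,0],[0,0,0]],"spin":[0,0,0]}' 20
python3 -m jog '{"jaw":[0,0,0],"slide":[[0.07,0,0],[0,0,0],[0,0,0]],"spin":[0,0,0]}' 20
python3 - <<'E'
from h import *
f=env.grab_frame("side"); print(red("side",f))
E
```

```text
time_s: 6.55
ee_pos: [426.5, -38.5, 114.0]
ee_rot: [180.0, -0.0, -160.9]
force: [1.2, 0.9, 0.8]
gripper_width: 0.4
gripper_force: 0.5
time_s: 6.85
ee_pos: [424.1, -39.4, 114.0]
ee_rot: [180.0, -0.0, -160.9]
force: [0.2, 0.1, 0.5]
gripper_width: 0.6
gripper_force: 0.5
time_s: 7.15
ee_pos: [422.3, -40.0, 114.0]
ee_rot: [180.0, -0.0, -160.9]
force: [1.2, 0.1, 0.9]
gripper_width: 0.5
gripper_force: 0.6
[(np.int32(23), array([305. , 217.2]))]
```

```bash
for i in 1; do python3 -m jog '{"jaw":[0,0,0],"slide":[[0.07,0,0],[0,0,0],[0,0,0]],"spin":[0,0,0]}' 20; done
python3 -m jog '{"jaw":[0,0,0],"slide":[[0.06,0,0],[0,0,0],[0,0,0]],"spin":[0,0,0]}' 20
python3 -m jog '{"jaw":[0,0,0],"slide":[[0.06,0,0],[0,0,0],[0,0,0]],"spin":[0,0,0]}' 20
python3 - <<'E'
from h import *
f=env.grab_frame("side"); print(red("side",f))
E
```

```text
time_s: 7.5
ee_pos: [421.2, -40.6, 114.3]
ee_rot: [-180.0, 0.1, -160.9]
force: [2.7, 0.8, 0.6]
gripper_width: 0.5
gripper_force: 1.6
time_s: 7.8
ee_pos: [420.4, -41.1, 114.6]
ee_rot: [-180.0, 0.2, -160.9]
force: [5.0, 2.4, 1.1]
gripper_width: 0.6
gripper_force: 2.6
time_s: 8.1
ee_pos: [419.8, -41.5, 115.0]
ee_rot: [-179.9, 0.4, -160.9]
force: [8.1, 3.3, 2.3]
gripper_width: 0.5
gripper_force: 3.3
[(np.int32(23), array([305. , 217.2]))]
```

The lever is at its stop: force is rising while the knob stays still at (305,217). Next I'll back off, rise, and move over the bar.

```bash
python3 -m jog '{"jaw":[0,0,0,0,0,34,34,34,34,34],"slide":[[-0.3,0,0],[-0.5,0,-0.2],[-0.3,0,-0.6],[0,0,-0.8],[0,0,0],[0,0,0],[0,0,0],[0,0,0],[0,0,0],[0,0,0]],"spin":[0,0,0,0,0,0,0,0,0,0]}' 20
python3 - <<'E'
from h import *
f=env.grab_frame("side"); print(red("side",f)); print(delta(-97,-2,100),env.state()["ee_rot"])
E
```

```text
time_s: 9.15
ee_pos: [447.9, -31.1, 161.6]
ee_rot: [180.0, -0.1, -160.9]
force: [-0.2, 0.3, -0.7]
gripper_width: 33.8
gripper_force: 0.0
[(np.int32(21), array([304.9, 217.3]))]
[-1.97  2.9   2.06] [ 1.79978176e+02 -3.44616278e-02 -1.60874535e+02]
```

```bash
python3 -m jog '{"jaw":[34,34,34,34,34,34,34,34,34,34],"slide":[[-0.4,0.4,0],[-0.4,0.6,0],[-0.4,0.6,0],[-0.4,0.6,0.2],[-0.37,0.5,0.4],[0,0.2,0.5],[0,0,0.5],[0,0,0.46],[0,0,0],[0,0,0]],"spin":[0,0,0,0,0,0,0,0,0,0]}' 20
python3 - <<'E'
from h import *
import cv2
print(delta(-97,-2,45))
t=env.grab_frame("top")[130:220,290:400,::-1]; s=env.grab_frame("side")[150:260,290:390,::-1]
cv2.imwrite("pics/c2.png",np.hstack([cv2.resize(t,(396,400),interpolation=2),cv2.resize(s,(396,400),interpolation=2)]))
p=np.load("pose.npy")
for n in("top","side"): print(n,proj(n,np.r_[w(p,[(-97,36,64),(-97,-36,64)]),env.state()["ee_pos"][None]]).round(1).tolist())
E
```

```text
time_s: 10.2
ee_pos: [475.6, 70.5, 100.3]
ee_rot: [180.0, -0.0, -160.9]
force: [-0.8, -0.1, -0.1]
gripper_width: 34.1
gripper_force: 0.0
[0.01 0.   1.84]
top [[320.3, 170.6], [328.9, 194.1], [324.5, 181.3]]
side [[351.6, 209.6], [326.3, 213.6], [338.9, 199.8]]
```

View pics/c2.png

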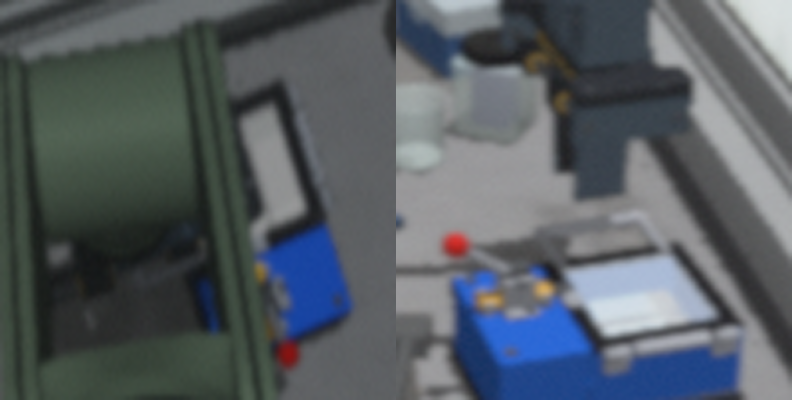

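The side view shows the lever over with its knob at (305,217), and the bar running from (327.6,214) to (350.3,208.5), within about 1 px of prediction. The fingers are centred above it, so I'll descend and grip.

```bash
python3 -m jog '{"jaw":[34,34,34,34,34,34,34,34],"slide":[[0,0,0.2],[0,0,0.3],[0,0,0.3],[0,0,0.3],[0,0,0.3],[0,0,0.24],[0,0,0.2],[0,0,0]],"spin":[0,0,0,0,0,0,0,0]}' 20
python3 -m jog '{"jaw":[20,20,16,14,12,10,8,8,8,8],"slide":[[0,0,0],[0,0,0],[0,0,0],[0,0,0],[0,0,0],[0,0,0],[0,0,0],[0,0,0],[0,0,0],[0,0,0]],"spin":[0,0,0,0,0,0,0,0,0,0]}' 12
python3 - <<'E'
from h import *
print(delta(-97,-2,45),env.state()["force"])
E
```

```text
time_s: 11.1
ee_pos: [474.9, 70.5, 44.1]
ee_rot: [180.0, -0.1, -160.9]
force: [-1.0, -0.6, -0.5]
gripper_width: 34.3
gripper_force: 0.0
time_s: 12.1
ee_pos: [475.5, 71.0, 45.1]
ee_rot: [180.0, 0.0, -160.9]
force: [-0.8, 4.8, 1.2]
gripper_width: 9.6
gripper_force: 12.0
[ 0.01 -0.01  0.  ] [-0.79261524  4.80370126  1.20497648]
```

Run:
```python
import numpy as np
a=np.radians(.73+np.arange(0,61,3)); x=60-157*np.cos(a); z=62+157*np.sin(a)
c=np.round(np.c_[-(x-x[0])/30,-(z-z[0])/30],2); d=np.diff(c,axis=0).round(2)
for i in(0,10): print([[0,*v] for v in d[i:i+10].tolist()])
```

```text
[[0, -0.01, -0.27], [0, -0.03, -0.28], [0, -0.03, -0.27], [0, -0.06, -0.27], [0, -0.07, -0.26], [0, -0.08, -0.26], [0, -0.09, -0.26], [0, -0.11, -0.25], [0, -0.12, -0.25], [0, -0.13, -0.24]]
[[0, -0.15, -0.23], [0, -0.16, -0.22], [0, -0.17, -0.22], [0, -0.18, -0.2], [0, -0.19, -0.2], [0, -0.2, -0.19], [0, -0.21, -0.17], [0, -0.22, -0.17], [0, -0.23, -0.15], [0, -0.23, -0.14]]
```

```bash
python3 -m jog '{"jaw":[8,8,8,8,8,8],"slide":[[0,0.03,0],[0,0,0],[0,-0.01,-0.27],[0,-0.03,-0.28],[0,-0.03,-0.27],[0,0,0]],"spin":[0,0,0,0,0,0]}' 15
python3 - <<'E'
from h import *
import cv2
cv2.imwrite("pics/c3.png",cv2.resize(env.grab_frame("side")[150:260,290:390,::-1],(500,550),interpolation=2))
E
```

```text
time_s: 12.7
ee_pos: [476.2, 68.9, 70.8]
ee_rot: [-180.0, 0.1, -160.9]
force: [2.0, -0.8, -2.2]
gripper_width: 9.5
gripper_force: 15.0
```

View pics/c3.png

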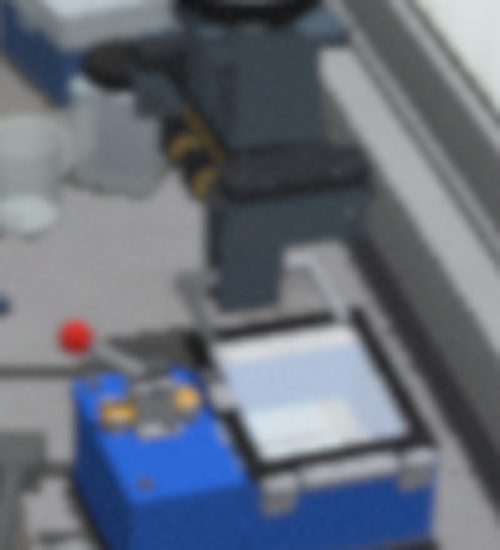

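The bar is rising in the fingers at about (340,205), with only about 2 N on the tool. I'll continue along the arc.

```bash
python3 -m jog '{"jaw":[8,8,8,8,8,8,8,8],"slide":[[0,-0.06,-0.27],[0,-0.07,-0.26],[0,-0.08,-0.26],[0,-0.09,-0.26],[0,-0.11,-0.25],[0,-0.12,-0.25],[0,-0.13,-0.24],[0,0,0]],"spin":[0,0,0,0,0,0,0,0]}' 15
python3 -m jog '{"jaw":[8,8,8,8,8,8],"slide":[[0,-0.15,-0.23],[0,-0.16,-0.22],[0,-0.17,-0.22],[0,-0.18,-0.2],[0,-0.19,-0.2],[0,0,0]],"spin":[0,0,0,0,0,0]}' 15
python3 - <<'E'
from h import *
p=np.load("pose.npy");a=np.radians(45.73);print(delta(60-157*np.cos(a),-2,62+157*np.sin(a)-19))
E
```

```text
time_s: 13.55
ee_pos: [482.5, 51.1, 124.6]
ee_rot: [179.9, 0.1, -160.9]
force: [-1.1, 7.4, 0.1]
gripper_width: 9.4
gripper_force: 15.0
time_s: 14.15
ee_pos: [490.6, 28.4, 157.3]
ee_rot: [179.8, 0.1, -161.0]
force: [-3.3, 10.1, 6.5]
gripper_width: 9.3
gripper_force: 15.0
[ 0.02 -0.09  0.06]
```

```bash
python3 -m jog '{"jaw":[8,8,8],"slide":[[0,0.08,-0.06],[0,0,0],[0,0,0]],"spin":[0,0,0]}' 15
python3 -m jog '{"jaw":[8,8,8,8,8],"slide":[[0,-0.2,-0.19],[0,-0.21,-0.17],[0,-0.22,-0.17],[0,0,0],[0,0,0]],"spin":[0,0,0,0,0]}' 15
python3 - <<'E'
from h import *
p=np.load("pose.npy");a=p[2]
P=np.array([(475.5,71.0,45.1),(476.2,68.9,70.8),(482.5,51.1,124.6),(490.6,28.4,157.3),env.state()["ee_pos"]])
d=P[:,:2]-p[:2]; cx=np.cos(a)*d[:,0]+np.sin(a)*d[:,1]; cy=-np.sin(a)*d[:,0]+np.cos(a)*d[:,1]; z=P[:,2]
print(cx,cy,z)
r=least_squares(lambda q:np.hypot(cx-q[0],z-q[1])-157,[60,43]);print(r.x,r.fun, np.degrees(np.arctan2(z-r.x[1],r.x[0]-cx)))
E
```

```text
time_s: 14.45
ee_pos: [490.4, 28.7, 157.1]
ee_rot: [-180.0, 0.0, -160.9]
force: [2.9, 2.5, -2.6]
gripper_width: 8.9
gripper_force: 15.0
time_s: 14.95
ee_pos: [496.5, 11.5, 173.7]
ee_rot: [179.9, 0.1, -160.9]
force: [1.3, 4.9, 2.4]
gripper_width: 9.5
gripper_force: 15.0
[-97.39649817 -95.18303909 -76.30154956 -52.20087275 -34.31210764] [-1.65640367 -1.68087592 -1.54176001 -1.30222449 -1.19496291] [ 45.1         70.8        124.6        157.3        173.73931121]
[59.96781046 47.63555246] [ 0.38473451 -0.12942358 -0.49803622 -0.13029436  0.45113822] [-0.92310566  8.49169087 29.45760601 44.35322537 53.21682627]
```

```bash
python3 -m jog '{"jaw":[8,8,8,8,8,8],"slide":[[0,-0.22,-0.16],[0,-0.22,-0.15],[0,-0.1,-0.08],[0,0,0],[0,0,0],[0,0,0]],"spin":[0,0,0,0,0,0]}' 15
python3 - <<'E'
from h import *
import cv2
p=np.load("pose.npy");a=p[2]
P=np.array([(475.5,71.0,45.1),(476.2,68.9,70.8),(482.5,51.1,124.6),(490.6,28.4,157.3),(496.5,11.5,173.7),env.state()["ee_pos"]])
d=P[:,:2]-p[:2]; cx=np.cos(a)*d[:,0]+np.sin(a)*d[:,1]; z=P[:,2]
r=least_squares(lambda q:np.hypot(cx[1:]-q[0],z[1:]-q[1])-157,[60,43]);print(r.x,r.fun, np.degrees(np.arctan2(z-r.x[1],r.x[0]-cx))-.73)
f=env.grab_frame("side")[140:270,280:400,::-1]; cv2.imwrite("pics/c4.png",cv2.resize(f,(552,598),interpolation=2))
for t in(54,57,60,63,66):
  t=np.radians(t); L=lambda r,y,h:(60-r*np.cos(t)-h*np.sin(t)*-1*-1,y,62+r*np.sin(t)+h*np.cos(t))
  q=proj("side",w(p,[(60-r*np.cos(t)+h*np.sin(t),y,62+r*np.sin(t)+h*np.cos(t)) for r,y,h in((157,-36,2),(157,36,2),(115,-50,4),(115,50,4))]))
  print(round(np.degrees(t)),((q-[280,140])*4.6).round(0).tolist())
E
```

```text
time_s: 15.55
ee_pos: [502.0, -3.8, 184.9]
ee_rot: [180.0, 0.1, -160.9]
force: [4.4, 4.6, 1.2]
gripper_width: 10.0
gripper_force: 15.0
[60.6278912  48.62188543] [ 0.38143081 -0.40387732 -0.34348861  0.02218962  0.41896359] [-2.00673818  7.37105798 28.29460419 43.19650348 52.07316424 59.2661023 ]
54 [[251.0, 200.0], [378.0, 182.0], [240.0, 281.0], [417.0, 254.0]]
57 [[255.0, 198.0], [383.0, 180.0], [243.0, 280.0], [421.0, 253.0]]
60 [[259.0, 197.0], [388.0, 179.0], [246.0, 280.0], [425.0, 253.0]]
63 [[264.0, 197.0], [393.0, 178.0], [250.0, 281.0], [429.0, 253.0]]
66 [[268.0, 198.0], [399.0, 179.0], [253.0, 282.0], [433.0, 254.0]]
```

View pics/c4.png

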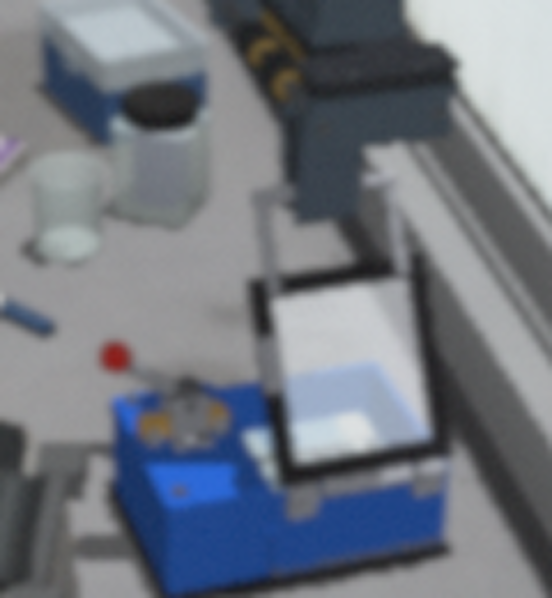

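The side view shows the lid open, with bar ends at (336,182) and (364,179). That fits about 58–60°, but this view isn't very sensitive to the angle, so I'll check the top view.

Run:
```python
from h import *
import cv2
p=np.load("pose.npy")
f=env.grab_frame("top")[130:230,300:410,::-1]; cv2.imwrite("pics/c5.png",cv2.resize(f,(660,600),interpolation=2))
for t in(54,57,60,63,66):
  t=np.radians(t)
  q=proj("top",w(p,[(60-r*np.cos(t)+h*np.sin(t),y,62+r*np.sin(t)+h*np.cos(t)) for r,y,h in((157,-36,2),(157,36,2),(115,-50,4),(115,50,4),(5,-50,4),(5,50,4))]))
  print(round(np.degrees(t)),((q-[300,130])*6).round(0).tolist())
```

```text
54 [[319.0, 308.0], [260.0, 148.0], [383.0, 326.0], [304.0, 111.0], [495.0, 298.0], [422.0, 102.0]]
57 [[335.0, 301.0], [276.0, 140.0], [395.0, 321.0], [315.0, 106.0], [496.0, 298.0], [422.0, 102.0]]
60 [[352.0, 294.0], [292.0, 133.0], [407.0, 316.0], [327.0, 100.0], [496.0, 298.0], [423.0, 102.0]]
63 [[369.0, 287.0], [309.0, 125.0], [419.0, 311.0], [339.0, 95.0], [497.0, 298.0], [423.0, 102.0]]
66 [[387.0, 280.0], [327.0, 117.0], [432.0, 306.0], [351.0, 89.0], [497.0, 298.0], [424.0, 101.0]]
```

View pics/c5.png

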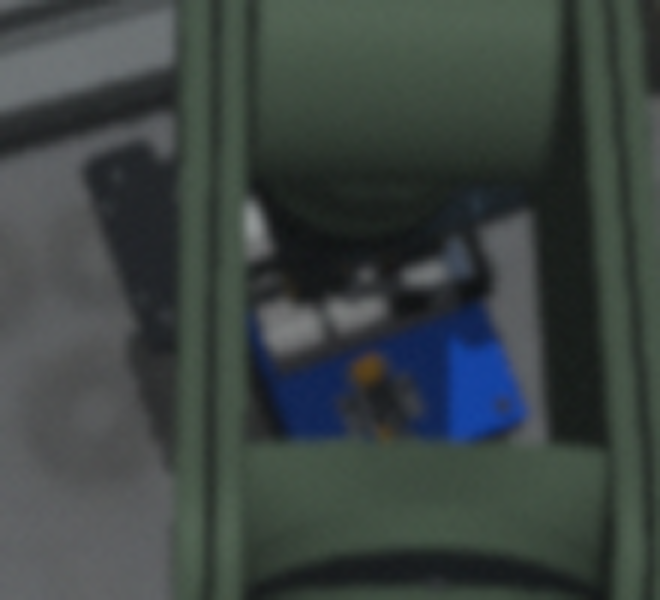

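The top view is mostly hidden by the arm. The visible lid-frame corner at about (366,181) and the hinge corner at (382,178) fit an angle near 60°. I'll nudge half a degree and settle.

```bash
python3 -m jog '{"jaw":[8,8,8,8,8,8,8,8],"slide":[[0,-0.04,-0.03],[0,0,0],[0,0,0],[0,0,0],[0,0,0],[0,0,0],[0,0,0],[0,0,0]],"spin":[0,0,0,0,0,0,0,0]}' 15
python3 -m jog '{"jaw":[8,8,8,8,8,8,8,8],"slide":[[0,0,0],[0,0,0],[0,0,0],[0,0,0],[0,0,0],[0,0,0],[0,0,0],[0,0,0]],"spin":[0,0,0,0,0,0,0,0]}' 15
python3 - <<'E'
from h import *
p=np.load("pose.npy");a=p[2];s=env.state();d=s["ee_pos"][:2]-p[:2];cx=np.cos(a)*d[0]+np.sin(a)*d[1]
print(np.degrees(np.arctan2(s["ee_pos"][2]-48.6,60.6-cx))-.73, np.degrees(np.arccos((60-cx)/157))-.73, red("side",env.grab_frame("side")))
E
```

```text
time_s: 16.45
ee_pos: [502.4, -4.9, 185.7]
ee_rot: [180.0, 0.1, -160.9]
force: [3.8, 4.4, -0.4]
gripper_width: 9.4
gripper_force: 15.0
time_s: 17.25
ee_pos: [502.3, -4.9, 185.6]
ee_rot: [180.0, 0.1, -160.9]
force: [4.5, 4.3, -0.3]
gripper_width: 9.3
gripper_force: 15.0
59.78644091570663 59.94755786871003 [(np.int32(20), array([304.8, 217.2]))]
```

```bash
python3 -c "
from workcell import env
print(env.job_done())"
```

```text
the job is handed in; nothing more can be done
None
```

I pushed the lever all the way over to its stop, lifted the lid to about 60° (59.8° and 59.9° from two estimates based on the arm's position), and handed the job in at about 17 s with the gripper still holding the lid steady at 15 N; the jar, beaker and bottle were left alone.

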